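Bar the reagent box with its locking rod

TASK

Lock the blue reagent box: take the red-handled locking rod off its wooden rest and thread it, brass lug first, through all three eyes (brass lug, the eye on the loose sliding lid, far steel lug) until its collar is fully home against the brass lug, then let go. The lid's eye will seldom be in line, so feel for it with the tip and draw it straight instead of forcing the rod, and leave the bottles and the flask where they are.

Things in the scene. Friction and masses are not known exactly. Their poses are not given: they have to be found in the camera images.
- lock_box: Blue box, 136 (x) x 104 (y) x 111 mm high, fixed; origin at the centre of its underside, z up. Three upright eye plates, 6 mm thick (y), 44 to 50 wide (x), tops at z=148 mm, each with a 14.5 mm hole along the box's y, centred at z=130 mm: brass lug (y 52 to 58 mm), middle eye (y -3 to 3 mm), steel far lug (y -58 to -52 mm). The lugs are rigid, holes at x=0; the middle eye moves with the lid.
- entry_hole (a point): Centre of the outer mouth of the brass lug's hole, at (0, 58, 130) mm in the box's frame; the rod goes in here toward the box's -y.
- line_mid (a point): Point of the box on the line of the two lug holes, at (0, 0, 130) mm. NOT the middle eye's hole: that stands on the pale wooden lid (top z=104 mm), which slides along the box's x, up to 15 mm either way, against 5 N of friction, and stays where left. At the start its hole is 0 to 14 mm from this point, toward +x or -x, and not reported: look or feel.
- lock_rod: Rod 198 mm long, 0.1 to 0.21 kg, its axis along its own y. Origin on the axis at the collar's face toward the tip. Shank 12 mm diameter, y=0 to -133 mm, the last 3 mm narrowing to a flat 10.4 mm end; collar 24 mm diameter, y=0 to 5 mm; red square grip 16 x 16 mm, y=5 to 65 mm. Fully home its origin is at (0, 58, 130) mm in the box's frame, yaw as the box.
- rod_tip (a point): Centre of the rod's tip end, at y=-133 mm of the rod.
- rod_grip (a point): Middle of the red grip, on the rod's axis at y=+37 mm: grasp here from above, fingers closing along the rod's x.
- rod_rest: Wooden rest, fixed, origin at the centre of its underside, base 60 x 120 x 8 mm. Two uprights, 34 (x) x 12 (y) mm, 62 mm high, at y=+35 and -45 mm carry the rod level in open-topped notches 15 mm wide, its axis 54 mm above the table and along the rest's y, its collar at y=+60 mm, its grip overhanging at y=65 to 125 mm. Lift the rod straight up.
- dropper_bottle: Small dropper bottle, 33 mm wide, 92 mm high, loose bystander, origin at its underside.
- brown_bottle: Brown reagent bottle with black cap, 65 mm wide, 136 mm high, loose bystander, origin at its underside.
- flask: Conical glass flask, 96 mm wide, 160 mm high, loose bystander, origin at its underside.

How it is judged:
On the way, in this order (a step that is already met when the one before it is completed fails the run):
1. the rod's tip has come through the brass lug (y of rod_tip in the frame of lock_box below 0.045 m and x of rod_tip in the frame of lock_box between -0.012 and 0.012 m and z of rod_tip in the frame of lock_box between 0.118 and 0.142 m), for 0.1 s.
2. the rod's tip has come through the lid's eye (y of rod_tip in the frame of lock_box below -0.008 m and x of rod_tip in the frame of lock_box between -0.022 and 0.022 m and z of rod_tip in the frame of lock_box between 0.118 and 0.142 m), for 0.1 s.
At the end, for the whole second after the job is handed in: The rod lies through all three eyes with its collar within about 4 mm of the brass lug: tip 71 to 83 mm beyond the box's middle, within 5 mm sideways and 6 mm in height of the hole line, rod within 0.07 rad of the line, at rest and released; the two bottles and the flask upright (y of rod_tip in the frame of lock_box between -0.083 and -0.071 m and x of rod_tip in the frame of lock_box between -0.005 and 0.005 m and z of rod_tip in the frame of lock_box between 0.124 and 0.136 m and angle between the y axis of lock_rod and the y axis of lock_box, either way round below 0.07 rad and linear speed of lock_rod below 0.01 m/s and angle between each of dropper_bottle, brown_bottle, flask's own z axis and vertical below 0.2 rad); the robot touches nothing.
It fails at once if the rod is forced: over 40 N between rod and box (contact force between lock_rod and lock_box above 40 N).
It fails at once if the dropper bottle is shifted more than 30 mm (distance of dropper_bottle from where it was at the start of the episode above 0.03 m).
It fails at once if the brown bottle is shifted more than 30 mm (distance of brown_bottle from where it was at the start of the episode above 0.03 m).
It fails at once if the flask is shifted more than 30 mm (distance of flask from where it was at the start of the episode above 0.03 m).
It also fails if it takes over 72 s, if anything falls off the work surface, if the arm or the gripper's body presses on something with over 40 N, if the wrist force passes 120 N, or if a joint passes its speed limit or range.

ROBOT

A 7-joint arm with a two-finger parallel gripper is mounted at the origin on a cart in front of the work surface, level with it; the furniture and walls round the work are solid. World frame = base frame: x ahead of the robot, y to its left, z up, the work surface at z = 0. Lengths are in m, angles in rad, forces in N, time in s.
With the tool pointing down it reaches from about 0.425 to 0.95 m from the base axis. Payload 4.7 kg.
Tool frame: the origin (TCP) lies midway between the tips of the shut fingers; the grasp point (between the pads) lies 19 mm behind it; z points along the fingers, y is the line along which they close (so a half turn about z gives the same grasp; the last joint's range is limited). The gripper opens to 85 mm and grips with 20 to 120 N. Pads are 22 mm wide; open, the fingers measure 114 mm over their backs; the gripper's body (76 mm by 85 mm) begins 54 mm behind the grasp point. The pads swing forward as they close: fully open they stand 13 mm farther back than shut.
Start: joints at [-1.232, 0.469, -0.049, 1.532, 0.024, 1.141, -0.082], TCP at [0.243, 0.63, 0.231] pointing down, gripper open.
Joint ranges: [-2.59, 2.59], [-0.33, 1.99], [-1.39, 1.29], [0.1, 2.45], [-1.04, 4.18], [0.21, 1.99], [-2.66, 2.66]. Speed limits (rad/s): [2.57, 2.57, 3.14, 3.14, 3.14, 3.14, 3.14].

INTERFACE

Orientations are given as a 3x3 rotation matrix whose columns are the frame's x, y, z axes.
In Python, from rig import arm, telemetry, viewer, finish_job, spotter gives the robot as it stands. Calls block until the motion is done:
- arm.movep(position, orientation): joint-space move of the TCP to a pose.
- arm.move_l(position, attitude=None, feed=0.15, until_force=None): straight line of the TCP; attitude=None keeps the orientation; feed is the mean speed in m/s. With until_force (N) it stops when the force on the tool has changed by that much, and returns True; else False.
- arm.move_joints(angles): joint-space move.
- arm.command_gripper(opening, newtons=None): finger opening in m; newtons is the grip in N (None keeps the last); returns when the fingers have stopped.
- arm.sleep(seconds).
- arm.inverse_kinematics(position, orientation): joint angles nearest the present ones, or None.
- telemetry.sense(): the state.
- viewer.camera(name): name is "scene" or "top" or "wrist"; returns (picture, depth): 480x640x3 uint8, red, green, blue; 480x640 float32, m along the optical axis (not along the pixel's ray), 0 where there is no reading.
- viewer.camera_params(name): a dict with "K" (3x3 intrinsics, pixels), "position" and "rotation" of the camera in the world; the wrist camera has in their place "tool_from_camera" (4x4, takes a point from camera to tool coordinates, whose origin is the TCP and whose axes are the flange's). Camera axes: x right, y down, z forward; pixel columns grow to the right and rows downward; lengths in m; the calibration is good to about 2 mm. A picture is of the moment at which its call begins: read the wrist's pose just before it. camera_params takes no time and is no camera call.
A pose or a line that the arm cannot do raises arm.Unreachable and nothing moves.
- finish_job(): hands the job in; it is judged then, once.
Trained networks look in the newest picture that a camera, given by its name, has taken for a name from the list of things; names that differ only in an ending like _2 or _b are one class to them, and where a whole thing is asked for, a point or a joint stands for the part that bears it (a point fixed in the world has none). Each returns a list of dicts, best first, with "score" (0 to 1); they miss things now and then, are a little off and sometimes report something else, mostly with a low value. They report only what shows in the picture. A call takes as long as a camera call.
- spotter.spot_in(camera, name): "position" ([x, y, z] in m, in world coordinates, good to about 4 mm: the middle of the surface that is visible of it).
- spotter.regions_of(camera, name): "region" (480x640 bool, what is visible of it).
- spotter.tip_of(camera, name): "position" ([x, y, z] in m, in world coordinates, good to about 4 mm: a listed point, or the origin of a listed thing).
The state is a dict: "time_s": time; "joint_pos": joint angles; "qd": joint speeds; "joint_efforts": joint torques, N m; "position": TCP position; "tcp_rot": TCP orientation; "wrist_force": force on the tool from outside, world axes, zero at the start; "ft_torque": the same for the moment, N m; "finger_gap": finger opening in m; "gripper_force": force on a finger pad.
Only numpy, scipy, OpenCV 4.12 (cv2) and the standard library are available. Lean on these libraries where they do the work, as an engineer would, in place of code of your own. Each camera call takes 0.05 s, during which the arm holds its last target. There are 200 camera calls.

## Working session

There is one attempt and no reset: what is moved stays moved. The work goes in short steps, each a Python script; the robot and the scene stay as the last script left them, time stands still between calls to the robot, and variables do not carry over. Pictures are saved under pics/ and viewed, at most 10 in all, crops included, and the job is handed in when it is done.

```bash
ls && mkdir -p pics && python3 - <<'E'
from rig import arm, telemetry, viewer, spotter
import cv2,numpy as np
np.set_printoptions(precision=4,suppress=True)
s=telemetry.sense();print(s['time_s'],s['position'],s['tcp_rot'])
ims=[]
for c in ['scene','top']:
    p,d=viewer.camera(c); ims.append(p); np.savez(f'{c}.npz',p=p,d=d)
    q=viewer.camera_params(c); print(c,q)
    for n in ['lock_box','entry_hole','line_mid','lock_rod','rod_tip','rod_grip','rod_rest','dropper_bottle','brown_bottle','flask']:
        try: print(n,[(np.array(r['position']),round(r['score'],2)) for r in spotter.tip_of(c,n)[:2]])
        except Exception as e: print(n,e)
    cv2.imwrite(f'pics/{c}.png',p[...,::-1])
print(viewer.camera_params('wrist'))
E
```

```text
pics
rig.py
0.0 [0.2425 0.6293 0.2303] [[-0.9331  0.3596 -0.0006]
 [ 0.3596  0.9331 -0.0019]
 [-0.0001 -0.002  -1.    ]]
scene {'K': array([[537.6382,   0.    , 323.0792],
       [  0.    , 537.6382, 248.6694],
       [  0.    ,   0.    ,   1.    ]]), 'position': array([ 0.2511, -0.4339,  0.8522]), 'rotation': array([[ 0.8216, -0.4413,  0.3609],
       [-0.57  , -0.6448,  0.5092],
       [ 0.0081, -0.6241, -0.7813]])}
lock_box [(array([ 0.5691, -0.1271,  0.0001]), 0.62)]
entry_hole [(array([ 0.5626, -0.0699,  0.1327]), 0.81), (array([ 0.7851, -0.1421,  0.001 ]), 0.45)]
line_mid [(array([ 0.5703, -0.1318,  0.1293]), 0.91)]
lock_rod [(array([0.5144, 0.2174, 0.0552]), 0.88)]
rod_tip [(array([0.497 , 0.0775, 0.051 ]), 0.94)]
rod_grip [(array([0.5235, 0.2536, 0.0567]), 0.58)]
rod_rest [(array([0.5053, 0.1535, 0.0029]), 0.86)]
dropper_bottle [(array([ 0.3912, -0.0601,  0.0021]), 0.6)]
brown_bottle [(array([0.7645, 0.0199, 0.0012]), 0.62)]
flask [(array([ 0.7821, -0.142 , -0.0014]), 0.58)]
top {'K': array([[589.4624,   0.    , 320.8502],
       [  0.    , 589.4624, 231.8438],
       [  0.  
[... 402 characters left out ...]
0.65)]
rod_tip [(array([0.4904, 0.0846, 0.0533]), 0.71)]
rod_grip [(array([0.5197, 0.2517, 0.0529]), 0.96)]
rod_rest [(array([ 0.5068,  0.1486, -0.0038]), 0.64), (array([ 0.391 , -0.0676,  0.0006]), 0.31)]
dropper_bottle [(array([ 0.3923, -0.0673,  0.0052]), 0.62)]
brown_bottle [(array([ 0.7689,  0.0206, -0.0018]), 0.68)]
flask [(array([ 0.7842, -0.1461,  0.0022]), 0.9)]
{'K': array([[389.0595,   0.    , 321.9242],
       [  0.    , 389.0595, 241.518 ],
       [  0.    ,   0.    ,   1.    ]]), 'tool_from_camera': array([[ 0.0003, -0.9487, -0.3162,  0.0819],
       [ 1.    ,  0.0004, -0.0002, -0.0009],
       [ 0.0003, -0.3162,  0.9487, -0.1431],
       [ 0.    ,  0.    ,  0.    ,  1.    ]])}
```

View pics/scene.png

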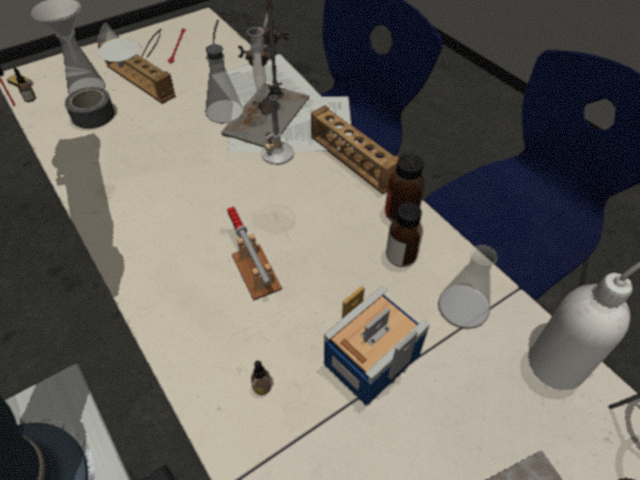

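View pics/top.png

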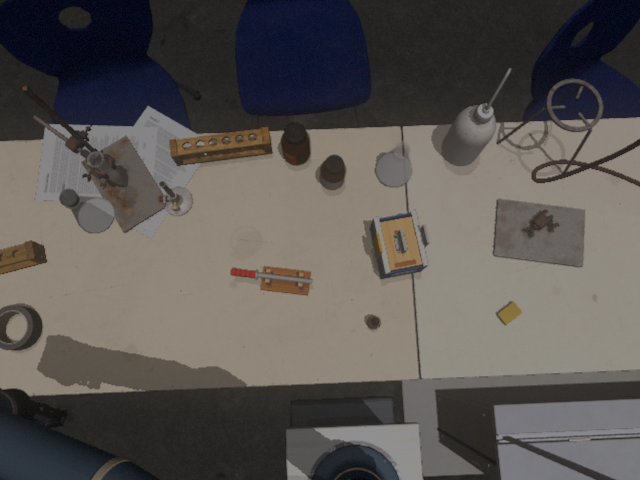

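The scene view shows the rod on its rest (grip at about 235,215, tip at 268,280) and the box (370,340). The top view puts the rod between (235,272) and (310,280) and the box at (400,245). The way between them is clear. Next I'll take close wrist views.

```bash
cat > h.py <<'E'
from rig import arm, telemetry, viewer, spotter, finish_job
import cv2,numpy as np
np.set_printoptions(precision=4,suppress=True)
def Rt(yaw):  # tool down, tool x at world angle yaw
    c,s=np.cos(yaw),np.sin(yaw)
    return np.array([[c,s,0],[s,-c,0],[0,0,-1.]])
def wristcloud(name=None):
    s=telemetry.sense(); p,d=viewer.camera('wrist'); q=viewer.camera_params('wrist'); K=q['K']
    T=np.eye(4); T[:3,:3]=s['tcp_rot']; T[:3,3]=s['position']; T=T@q['tool_from_camera']
    v,u=np.mgrid[:480,:640]
    P=np.stack([(u-K[0,2])/K[0,0]*d,(v-K[1,2])/K[1,1]*d,d],-1)@T[:3,:3].T+T[:3,3]
    P[d==0]=np.nan
    if name: cv2.imwrite(f'pics/{name}.png',p[...,::-1]); np.savez(name+'.npz',p=p,d=d,P=P,T=T,K=K)
    return p,P,T,K
E
python3 - <<'E'
from h import *
for yaw in (np.pi/2-.13, -np.pi/2-.13):
    for pos in ([0.52,0.252,0.035],[0.557,-0.035,0.111],[.54,.118,.111]):
        print(yaw,pos,arm.inverse_kinematics(pos,Rt(yaw)), arm.inverse_kinematics(pos,Rt(yaw+.26)))
yaw=-np.pi/2-.13
def go(p,y):
    for yy in (y,y+np.pi):
        try: arm.movep(p,Rt(yy)); print('ok',yy); return yy
        except arm.Unreachable as e: print(e)
t=np.array([0.506,0.15]);
# want target at tool x=+0.04
go([*(t-0.05*np.array([np.cos(yaw),np.sin(yaw)])),0.24],yaw)
wristcloud('w_rod')
for n in ['lock_rod','rod_tip','rod_grip','rod_rest']: print(n,[(np.array(r['position']),round(r['score'],2)) for r in spotter.tip_of('wrist',n)[:2]])
yaw=-np.pi/2+.13; t=np.array([0.57,-0.13])
go([*(t-0.06*np.array([np.cos(yaw),np.sin(yaw)])),0.31],yaw)
wristcloud('w_box')
for n in ['lock_box','entry_hole','line_mid']: print(n,[(np.array(r['position']),round(r['score'],2)) for r in spotter.tip_of('wrist',n)[:2]])
print(telemetry.sense()['time_s'])
a=cv2.imread('pics/w_rod.png');b=cv2.imread('pics/w_box.png')
cv2.imwrite('pics/both.png',cv2.resize(np.vstack([a[:, 100:540],b[:,100:540]]),None,fx=.62,fy=.62))
E
```

```text
1.4407963267948967 [0.52, 0.252, 0.035] [-0.7614  0.5687  0.316   1.9452 -0.2733  0.6688 -0.4061] [-0.7254  0.5632  0.2673  1.943  -0.2307  0.6645 -0.185 ]
1.4407963267948967 [0.557, -0.035, 0.111] [-0.4263  0.4574  0.5399  1.9565 -0.3184  0.8113  0.1602] [-0.4027  0.4517  0.5076  1.9553 -0.2979  0.8079  0.4005]
1.4407963267948967 [0.54, 0.118, 0.111] [-0.6305  0.433   0.4369  1.9647 -0.251   0.7962 -0.182 ] [-0.5991  0.4277  0.3954  1.963  -0.2261  0.7934  0.0538]
-1.7007963267948965 [0.52, 0.252, 0.035] [-0.3011  0.5715 -0.2955  1.9169  0.2505  0.6887  2.2648] [-0.2557  0.5803 -0.3566  1.9141  0.3019  0.6993  2.48  ]
-1.7007963267948965 [0.557, -0.035, 0.111] [ 0.806   0.737  -1.1792  1.8877  0.7834  1.0764  2.314 ] [-0.7845  0.6758  1.1119  1.9735 -0.744   0.9756 -2.3133]
-1.7007963267948965 [0.54, 0.118, 0.111] [-0.1507  0.4168 -0.1787  1.9365  0.1008  0.7967  2.6266] [ 0.5327  0.728  -1.1789  1.9001  0.7779  1.068   2.296 ]
ok -1.7007963267948965
lock_rod [(array([0.5129, 0.214 , 0.0499]), 0.86)]
rod_tip [(array([0.4941, 0.0821, 0.0537]), 0.59)]
rod_grip [(array([0.5192, 0.2499, 0.0561]), 0.97), (array([ 0.502 ,  0.1544, -0.0024]), 0.66)]
rod_rest [(array([ 0.5017,  0.1533, -0.0004]), 0.92), (array([0.5151, 0.2115, 0.0481]), 0.42)]
ok -1.4407963267948967
lock_box [(array([ 0.5742, -0.1271,  0.0007]), 0.86)]
entry_hole [(array([ 0.5667, -0.072 ,  0.1316]), 0.62), (array([ 0.7652,  0.021 , -0.0002]), 0.53)]
line_mid [(array([ 0.5762, -0.1298,  0.1257]), 0.86), (array([ 0.5669, -0.076 ,  0.1316]), 0.49)]
7.9833
```

```bash
python3 - <<'E'
import numpy as np,cv2
np.set_printoptions(precision=4,suppress=True)
z=np.load('w_box.npz'); P=z['P']; p=z['p'].astype(int)
# plates: z between 0.120 and .16 near the box
m=(P[...,2]>0.138)&(P[...,2]<0.156)&(np.hypot(P[...,0]-.572,P[...,1]+.13)<0.09)
n,lab,st,cen=cv2.connectedComponentsWithStats(m.astype(np.uint8))
for i in range(1,n):
    if st[i,4]<40: continue
    Q=P[lab==i]; c=np.median(Q,0); r=cv2.minAreaRect((Q[:,:2]*1000).astype(np.float32))
    print(i,st[i],'med',c,'rect mm',r, 'col',p[lab==i].mean(0))
for nm in ('w_rod',):
    z=np.load(nm+'.npz'); P=z['P'];p=z['p'].astype(int)
    red=(p[...,0]>100)&(p[...,1]<60)&(p[...,2]<70)&(P[...,2]>.02)
    Q=P[red]; print('red',len(Q),Q.min(0),Q.max(0),'medz',np.median(Q[:,2]))
    m=(P[...,2]>0.0565)&(P[...,2]<0.064)&(np.hypot(P[...,0]-.51,P[...,1]-.18)<0.13)
    # fit rod axis
    r=np.array([.13,1.]);
    Q=P[m]; A=np.array([.494,.082]);B=np.array([.5192,.2499]); d=(B-A)/np.linalg.norm(B-A)
    w=Q[:,:2]-A; off=w@np.array([d[1],-d[0]]); al=w@d
    k=abs(off)<.012; print(k.sum()); 
    for _ in range(3):
        f=np.polyfit(al[k],off[k],1); k=abs(off-np.polyval(f,al))<.009
    print('fit',f,'al range',np.percentile(al[k],[0.5,99.5]))
    for a in np.arange(0,.2,.02):
        kk=k&(abs(al-a)<.01); print(a, kk.sum(), off[kk].mean() if kk.any() else None, Q[kk,2].max() if kk.any() else None)
E
```

```text
1 [287  57  61  12 650] med [ 0.5798 -0.1844  0.1484] rect mm ((579.4942626953125, -184.84046936035156), (43.60496520996094, 6.310216903686523), 8.629044532775879) col [128.8723 128.6615 120.2508]
2 [291 136  66  10 590] med [ 0.5679 -0.1313  0.1484] rect mm ((567.763427734375, -131.02894592285156), (49.80042266845703, 6.105667591094971), 8.600674629211426) col [126.5254 126.0729 117.6102]
3 [293 205  55  11 557] med [ 0.5637 -0.077   0.1482] rect mm ((563.3341674804688, -76.10070037841797), (43.81591033935547, 6.718523979187012), 8.511617660522461) col [94.632  71.711  35.4524]
red 17 [0.5152 0.2726 0.0595] [0.5211 0.2762 0.0633] medz 0.061984168363731995
3745
fit [ 0.008  -0.0015] al range [-0.0003  0.1946]
0.0 214 -0.0015382478143426159 0.06255127681148753
0.02 435 -0.0013429033750664218 0.06358726620958166
0.04 376 -0.0012745446977038923 0.06311758679824137
0.06 327 -0.0011049310341599795 0.06225280203313588
0.08 316 -0.0009968983995231235 0.06167798990340828
0.1 346 -0.0006033689432421853 0.06385554457721315
0.12 287 -0.000584888124002502 0.06384314538381824
0.14 345 -0.00036086751057678876 0.06397389731936343
0.16 387 -0.00018511918553335027 0.06394490309482542
0.18 362 -0.00015670509766242482 0.06388038188167561
```

View pics/both.png

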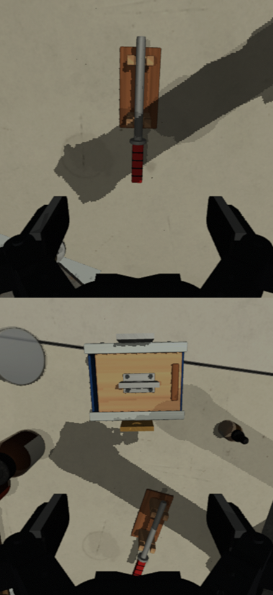

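Top half: the rod on its rest (about 138,40 to 137,180). Bottom half: box from above, with the far lug (135,338), middle eye (138,384) and brass lug (137,426). The plates fit their given sizes. Box yaw is about 0.148, and the lid's eye is about 3.7 mm toward -x. I'll take one opposite view to cancel camera bias, then grasp.

```bash
cat >> h.py <<'E'
def plates(P):
    m=(P[...,2]>0.138)&(P[...,2]<0.156)&(np.hypot(P[...,0]-.572,P[...,1]+.13)<0.09)
    n,lab,st,_=cv2.connectedComponentsWithStats(m.astype(np.uint8)); out=[]
    for i in range(1,n):
        if st[i,4]<150: continue
        out.append(cv2.minAreaRect((P[lab==i][:,:2]*1000).astype(np.float32)))
    return sorted(out,key=lambda r:-r[0][1])
E
python3 - <<'E'
from h import *
yaw=np.pi/2+.148; t=np.array([0.5714,-0.1305])
arm.movep([*(t-0.06*np.array([np.cos(yaw),np.sin(yaw)])),0.31],Rt(yaw))
_,P,T,K=wristcloud('w_box2')
print(plates(P))
yr=np.pi/2-.157; R=Rt(yr)
arm.movep([.519,.249,.13],R)
arm.command_gripper(.06,100)
arm.move_l([.519,.249,.035],R,feed=.12)
arm.command_gripper(0.0,100)
s=telemetry.sense();print(s['position'],s['finger_gap'],s['gripper_force'],s['wrist_force'],s['time_s'])
arm.move_l([.519,.249,.16],R,feed=.1)
s=telemetry.sense();print(s['position'],s['finger_gap'],s['gripper_force'],s['wrist_force'],s['ft_torque'],s['time_s'])
for c in('scene','top'):
    p,d=viewer.camera(c); cv2.imwrite(f'pics/{c}2.png',p[...,::-1])
    for n in ['rod_tip','rod_grip','lock_rod']: print(n,[(np.array(r['position']),round(r['score'],2)) for r in spotter.tip_of(c,n)[:1]])
E
```

```text
[((562.6456909179688, -76.13206481933594), (43.69440460205078, 6.507220268249512), 8.625544548034668), ((567.394287109375, -131.02371215820312), (49.44944381713867, 6.106112957000732), 8.584035873413086), ((578.8623657226562, -184.7586212158203), (44.0298957824707, 6.880397796630859), 8.015153884887695)]
[0.5194 0.2491 0.0355] 0.014576275928228374 97.48038411140442 [-0.0563  0.0866  1.4454] 13.75
[0.5186 0.2487 0.1592] 0.014088254977436439 97.49776840209961 [-0.2858 -0.1143 -1.2048] [0.207  0.0046 0.0242] 15.15
rod_tip [(array([0.4904, 0.0788, 0.1766]), 0.57)]
rod_grip [(array([0.5213, 0.2524, 0.1778]), 0.75)]
lock_rod [(array([0.5107, 0.2146, 0.1794]), 0.58)]
rod_tip []
rod_grip []
lock_rod []
```

```bash
cat >> h.py <<'E'
YB=.148; O=np.array([.5711,-.1305]); ex=np.array([np.cos(YB),np.sin(YB)]); ey=np.array([-np.sin(YB),np.cos(YB)])
L=.170; ZT=.1115
def tcp(x,y,dl=0.,z=ZT):   # TCP pose for rod tip at box (x,y), rod yaw off by dl
    b=np.array([x-L*np.sin(dl),y+L*np.cos(dl)]); w=O+b[0]*ex+b[1]*ey
    return np.array([*w,z]),Rt(np.pi/2+YB+dl)
def tip():  # estimated tip (box x,y), rod axis z, yaw offset, force in box axes
    s=telemetry.sense(); R=s['tcp_rot']; dl=np.arctan2(R[1,0],R[0,0])-np.pi/2-YB
    w=s['position'][:2]-O; f=s['wrist_force']
    return np.round(1000*np.array([w@ex+L*np.sin(dl),w@ey-L*np.cos(dl),s['position'][2]+.0185]),2),round(dl,4),np.round([f[:2]@ex,f[:2]@ey,f[2]],1),round(s['time_s'],1)
E
python3 - <<'E'
from h import *
arm.movep(*tcp(0,.085,z=.16)); arm.move_l(*tcp(0,.085),feed=.1); arm.sleep(.3)
print(tip())
p,d=viewer.camera('scene'); np.savez('sc3.npz',p=p,d=d)
c=p[250:410,260:460,::-1]; cv2.imwrite('pics/sc3.png',cv2.resize(c,None,fx=4,fy=3.7,interpolation=cv2.INTER_CUBIC))
for n in ['rod_tip','entry_hole']: print(n,[(np.array(r['position']),round(r['score'],2)) for r in spotter.tip_of('scene',n)[:1]])
E
```

```text
(array([  0.26,  84.98, 130.47]), np.float64(-0.0003), array([ 0.7, -0.8, -1.9]), 17.1)
rod_tip [(array([ 0.5599, -0.0488,  0.1287]), 0.85)]
entry_hole [(array([ 0.5596, -0.0708,  0.1319]), 0.66)]
```

View pics/sc3.png

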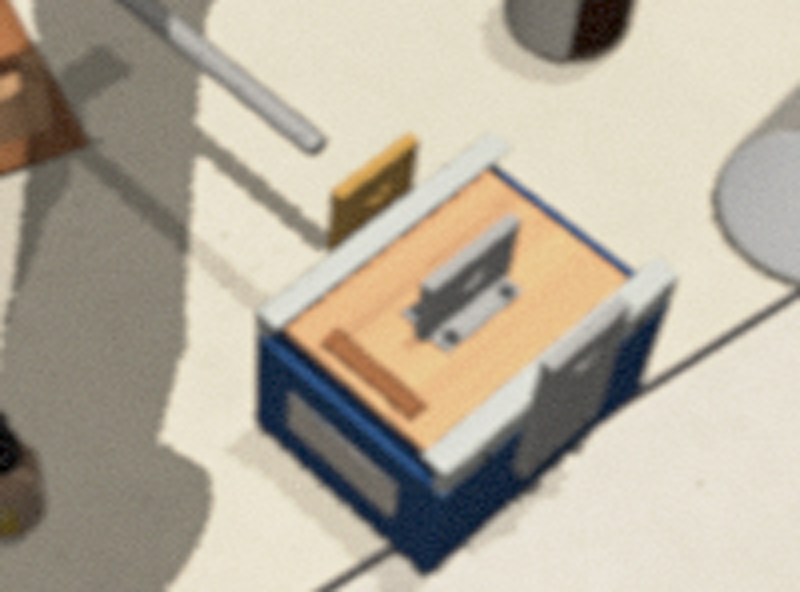

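The crop shows the rod tip at (318,145). Extending its line reaches the brass hole at about (377,193), so it is lined up. I'll feel it in.

```bash
python3 - <<'E'
from h import *
h=arm.move_l(*tcp(0,.038),feed=.03,until_force=5); print(h,tip())
if h:
    arm.move_l(*tcp(0,.066),feed=.1)
    for dx,dz in [(-.0015,0),(.0015,0),(0,.0015),(0,-.0015),(-.0015,-.0015),(.0015,-.0015),(-.003,0),(.003,0)]:
        arm.move_l(*tcp(dx,.066,z=ZT+dz),feed=.05)
        h=arm.move_l(*tcp(dx,.038,z=ZT+dz),feed=.03,until_force=5); print(dx,dz,h,tip())
        if not h: break
        arm.move_l(*tcp(dx,.066,z=ZT+dz),feed=.1)
else:
    arm.sleep(.2); print(tip())
E
```

```text
False (array([  0.02,  38.2 , 130.01]), np.float64(0.0003), array([ 0.1, -0.5, -2.1]), 18.9)
(array([  0.05,  38.16, 130.03]), np.float64(0.0003), array([-0.9,  0.6, -1.6]), 19.1)
```

```bash
cat >> h.py <<'E'
def ang(xm,y):  # pose passing through lug centre and (xm,0), tip at y
    return tcp(xm*(.055-y)/.055,y,np.arctan2(xm,.055))
E
python3 - <<'E'
from h import *
arm.move_l(*ang(-.0035,.012),feed=.04); print(tip())
h=arm.move_l(*ang(-.0035,-.016),feed=.02,until_force=4); print(h,tip())
if h:
    for xm in (-.0045,-.0025,-.0055):
        arm.move_l(*ang(-.0035,.010),feed=.06); arm.move_l(*ang(xm,.010),feed=.04)
        h=arm.move_l(*ang(xm,-.016),feed=.02,until_force=4); print(xm,h,tip())
        if not h: break
E
```

```text
(array([ -2.78,  12.12, 130.01]), np.float64(-0.0633), array([ 0.9, -0.7, -1.9]), 20.0)
False (array([ -4.5 , -15.89, 130.01]), np.float64(-0.0633), array([ 1.3,  0.1, -1.1]), 21.5)
```

```bash
python3 - <<'E'
from h import *
arm.move_l(*tcp(0,-.016),feed=.02); print(tip())
h=arm.move_l(*tcp(0,-.046),feed=.03,until_force=8); print(h,tip())
if not h:
    h=arm.move_l(*tcp(0,-.064),feed=.02,until_force=5); print(h,tip())
    if not h:
        h=arm.move_l(*tcp(0,-.082),feed=.015,until_force=7); print(h,tip())
p,d=viewer.camera('scene'); c=p[250:410,260:460,::-1]; cv2.imwrite('pics/sc4.png',cv2.resize(c,None,fx=4,fy=3.7,interpolation=cv2.INTER_CUBIC))
for n in ['rod_tip','lock_rod']: print(n,[(np.array(r['position']),round(r['score'],2)) for r in spotter.tip_of('scene',n)[:1]])
E
```

```text
(array([ -0.07, -15.97, 130.08]), np.float64(-0.0003), array([ 0.9,  0. , -2.6]), 22.0)
False (array([ -0.11, -46.36, 129.93]), np.float64(-0.0), array([ 0.3,  0.1, -0.6]), 23.1)
False (array([ -0.01, -64.06, 130.  ]), np.float64(0.0001), array([-1.8,  2.4, -0.3]), 24.2)
True (array([ -0.25, -74.94, 129.79]), np.float64(0.0003), array([0.1, 0.2, 2.6]), 25.0)
rod_tip [(array([ 0.5633, -0.0704,  0.1306]), 0.68)]
lock_rod [(array([ 0.5621, -0.0684,  0.1326]), 0.79)]
```

View pics/sc4.png

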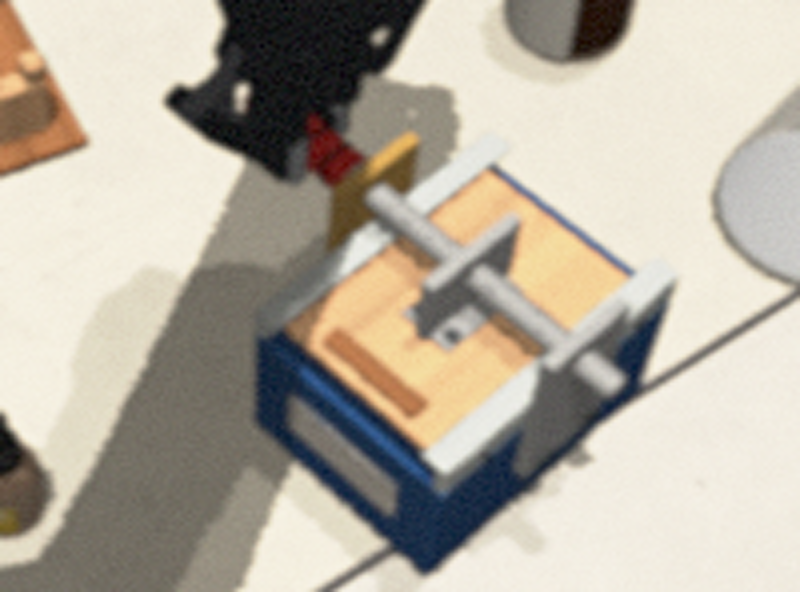

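The rod is through all three eyes. Its tip is beyond the far lug (about 605,380) and the collar is at the brass lug (360,165). I'll give it one light final press, release and retreat.

```bash
python3 - <<'E'
from h import *
h=arm.move_l(*tcp(0,-.080),feed=.015,until_force=8); print(h,tip())
arm.command_gripper(.05); arm.sleep(.2)
p,R=tcp(0,-.075); arm.move_l([p[0],p[1],.25],R,feed=.12)
wristcloud('w_end'); _=None
p,d=viewer.camera('scene'); c=p[250:410,260:460,::-1]; cv2.imwrite('pics/sc5.png',cv2.resize(c,None,fx=4,fy=3.7,interpolation=cv2.INTER_CUBIC))
for n in ['rod_tip','lock_rod','brown_bottle','flask','dropper_bottle']: print(n,[(np.array(r['position']),round(r['score'],2)) for r in spotter.tip_of('scene',n)[:1]])
print(tip())
E
```

```text
True (array([ -0.17, -74.92, 129.79]), np.float64(0.0013), array([0.7, 1. , 3.4]), 25.5)
rod_tip [(array([ 0.5824, -0.2089,  0.1279]), 0.84)]
lock_rod [(array([ 0.561 , -0.0678,  0.1304]), 0.62)]
brown_bottle [(array([0.7671, 0.0198, 0.0032]), 0.83)]
flask [(array([ 0.7832, -0.1428,  0.0007]), 0.91)]
dropper_bottle [(array([ 0.3937, -0.0623,  0.001 ]), 0.71)]
(array([ -0.05, -74.94, 268.28]), np.float64(0.0001), array([-0.2,  0.1, -0.5]), 27.8)
```

View pics/sc5.png

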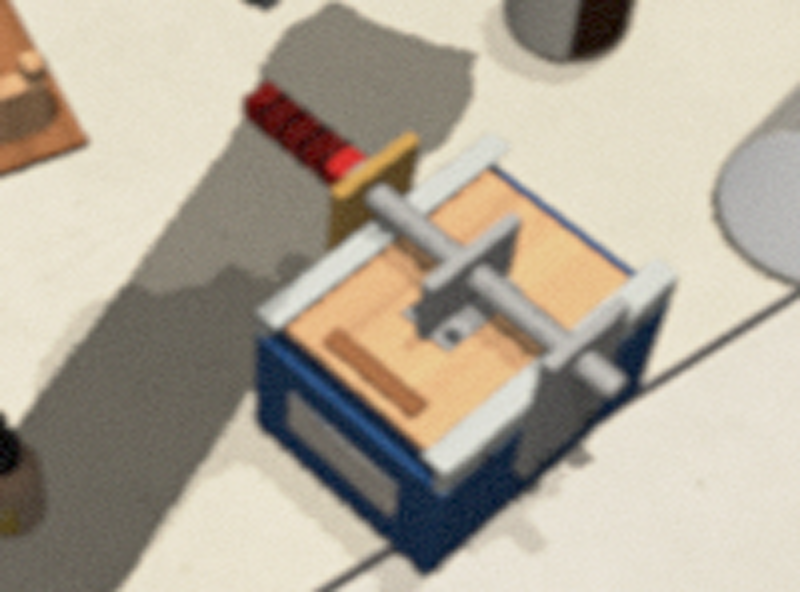

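The crop shows the rod released and seated through all three eyes, with the collar at the brass lug (about 360,165) and the tip past the far lug (610,380). The gripper is clear and the bottles and flask have not moved.

```bash
python3 -c "
from rig import finish_job
print(finish_job())"
```

```text
the job is handed in; nothing more can be done
None
```

The job is handed in: the rod is through all three eyes with its collar against the brass lug and let go, the bottles and flask showed no movement in the last camera check, and it took about 28 s of the 72 s allowed; no verdict was returned.

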